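Change the bench suction over to the other polishing wheel

ROBOT

A 6-joint arm with a two-finger parallel gripper is mounted at the origin on the work surface. World frame = base frame: x ahead of the robot, y to its left, z up, the work surface at z = 0. Lengths are in m, angles in degrees, forces in N, time in s.
With the tool pointing down it reaches from about 0.4 to 0.825 m from the base axis. Payload 7 kg.
Tool frame: the origin (TCP) lies on the centre line of the jaws, within the pads' length; the fingertips stand 19 mm ahead of it and the grasp point (between the pads) is the TCP (r.tips_ahead is the distance from the TCP to the fingertips, in m); z points along the fingers, y is the line along which they close (so a half turn about z gives the same grasp; the last joint's range is limited). The gripper opens to 88 mm and grips with 3 to 60 N. Pads are 19 mm wide; open, the fingers measure 130 mm over their backs; the gripper's body (78 mm by 193 mm) begins 47 mm behind the grasp point.
Start: joints at [83.027, 20.546, 0.682, 0, -70.136, -16.507], TCP at [0.269, 0.619, 0.246] pointing down, gripper open.
Joint ranges: [-176.03, 176.03], [-82.01, 121.73], [-58.28, 71.71], [-173.87, 95.51], [-174.79, -0.11], [-173.66, 173.66]. Speed limits (degrees/s): [136.94, 136.94, 172.46, 180, 180, 180].

INTERFACE

Orientations are given as [roll, pitch, yaw] about the fixed x, y, z axes, in that order (R = Rz(yaw) Ry(pitch) Rx(roll)).
In Python, from plant import r, viewer, close_job gives the robot as it stands. The module is installed in compiled form; this text tells all that it offers.
- The arm moves only by the tool arm_command, never from a script. Its arguments are lists of equal length, an entry for each row: "travel": the shift along the world's x, y, z scaled (see below), a list of three; "delta_rot": the turn, a rotation vector about the world's x, y, z scaled (see below), a list of three. In form: {"travel": [[dx, dy, dz], ...], "delta_rot": [[rx, ry, rz], ...]}. A call has 1 to 20 rows; each row is the pose to reach, as a shift and turn from the pose commanded when the call began; what a row does not reach only later rows make up. The controller multiplies each number of a shift by 0.5 m and each number of a turn by 90 degrees. A row lasts 1/8 s, in which the tool goes at most 62.5 mm and 10.7 degrees, less where a joint would pass 70% of its speed; a pose out of reach is approached as far as the arm can. A call with a number of a shift or a turn outside -1 to 1 is refused whole. A call with a gripper value outside its range is refused whole. "grip" is the opening, from 0 (shut) to 1 (fully open), set as the call begins (left out, the last holds). The fingers move at their own pace and stop on an object; "newtons" is the grip in N (left out, the last holds). Time passes only in rows, so rows that repeat a pose let the fingers close. It gives the time, the measured TCP pose, the force, the opening and the grip force at its end, in the units of the state.
- r.get_state(): the state, without advancing time (a new reading comes with each control period).
- viewer.capture(name): name is "side" or "top" or "wrist"; returns a dict with "img" (420x560x3 uint8, red, green, blue), "camera_matrix" (3x3 intrinsics, pixels), "R" (3x3) and "t" (3): a world point X has camera coordinates R X + t; the wrist camera has in their place "mount" (4x4, takes a point from camera to tool coordinates, whose origin is the TCP and whose axes are the flange's). Camera axes: x right, y down, z forward; pixel columns grow to the right and rows downward; lengths in m; the calibration is good to about 2 mm. A picture is of the moment at which its call begins: read the wrist's pose just before it. There is no depth.
- close_job(): hands the job in; it is judged then, once.
The state is a dict: "time_s": time; "joints": joint angles; "qd": joint speeds; "joint_torque": joint torques, N m; "tcp_pos": TCP position; "eef_rot": TCP orientation; "contact_force": force on the tool from outside, world axes, zero at the start; "moment": the same for the moment, N m; "gripper_width": finger opening in m; "gripper_force": force on a finger pad.
Only numpy, scipy, OpenCV 4.12 (cv2) and the standard library are available. Lean on these libraries where they do the work, as an engineer would, in place of code of your own. Each camera call takes 0.05 s, during which the arm holds its last target. There are 200 camera calls.

TASK

Polishing moves over to the other wheel, so change the dust suction over: of the two suction ports on the bench, slide the shutter of the port that is now shut fully open, and only then slide the shutter of the other port fully shut; the extractor is running, so the ports must never both be shut. Push the shutters by their upright lips with the fingertips, without pinching the lips, and leave everything else on the bench where it lies.

Things in the scene. Friction and masses are not known exactly. Their poses are not given: they have to be found in the camera images.
- port_a: Suction port that is shut at the start, on the left or the right: dark grey base plate 300 x 170 x 6 mm fixed on the bench, x -0.215 to +0.085, y +-0.085, with a mesh-covered round mouth 100 mm across. Origin on the bench under the mouth's centre, z up; the shutter opens along -x, roughly towards the robot. Two guide rails run along x at y = +-0.071, tops 17 mm above the bench.
- port_b: Suction port that is open at the start. Same shape, size and axes as port_a.
- shutter_a (a joint): Slide of port_a's steel shutter plate (130 x 124 mm, top 12 mm above the bench), in m: 0 = fully shut, mouth covered; 0.12 = fully open, at the front stop. Grows along port_a's -x. About 3 N of friction, no spring, soft stops. Starts at 0 to 0.004. Counts as open from 0.112.
- shutter_b (a joint): Slide of port_b's shutter, the same mechanism as shutter_a. Starts at 0.085 to 0.118, mostly open. Counts as shut below 0.006.
- lip_a_front: Front half (4 mm thick, facing the robot's side) of the upright steel lip at the front edge of port_a's shutter, moving with it. The whole lip is 100 mm wide (y), 8 mm thick (x), 32 mm high: 12 to 44 mm above the bench. Origin at this half's middle, 28 mm above the bench, axes as port_a; at joint value q it is at port_a's x = -0.067 - q, y = 0.
- lip_a_back: Back half of port_a's lip, 4 mm thick, its origin 4 mm behind (+x of port_a) that of lip_a_front. Behind it lies only the flat shutter plate, so that a fingertip can stand over the plate and push the lip towards the robot's side.
- lip_b_front: Front half of the lip on port_b's shutter; as lip_a_front, in port_b's axes.
- lip_b_back: Back half of the lip on port_b's shutter; as lip_a_back, in port_b's axes.
- specs_brown: Loose brown spectacle frame, folded, 44 x 138 x 16 mm, lying between the fronts of the two ports. Origin under its middle, y along its length. Leave alone.
- specs_black: Loose black spectacle frame, folded, 44 x 138 x 16 mm, to the outer side of one of the ports. Origin under its middle, y along its length. Leave alone.
- compound_bar: Loose bar of polishing compound, half wrapped in paper, 80 x 42 x 30 mm, close beside port_a's plate on its +y side. Origin under its middle. Leave alone.
- wax_tin: Loose round aluminium tin, 69 mm across, 26 mm high, at the outer front corner of one of the ports. Origin under its middle. Leave alone.
- screwdriver: Loose small screwdriver, 120 mm long, 26 mm thick, black handle, to the outer side of one of the ports. Origin under its middle, x along it to the tip. Leave alone.
- spare_buff: Loose spare cloth wheel lying flat, 76 mm across, 24 mm high, at the outer front corner of one of the ports. Origin under its middle. Leave alone.

How it is judged:
By the outcome, as a careful person would: the job done as asked, in the order asked, and still so for the second after the job is handed in, with the robot touching nothing.
It also fails if it takes over 48 s, if anything falls off the work surface, if the arm or the gripper's body presses on something with over 40 N, if the wrist force passes 120 N, or if a joint passes its speed limit or range.

## Working session

There is one attempt and no reset: what is moved stays moved. The work goes in short steps, Python scripts to look and compute and a tool call to move; the robot and the scene stay as the last step left them, time stands still between calls to the robot, and variables do not carry over. Pictures are saved under pics/ and viewed, at most 10 in all, crops included, and the job is handed in when it is done.

Besides the shell and the picture viewer there is one more tool, called after ">>>" as name(argument=value, ...) on one line, values as JSON. arm_command: Moves the arm, as the interface text tells. Shifts and turns lie within -1 to 1; 1 stands for 0.5 m of shift or 90 degrees of turn. Its arguments: {"type":"object","properties":{"travel":{"type":"array"},"delta_rot":{"type":"array"},"grip":{"type":"number"},"newtons":{"type":"number"}},"required":["travel","delta_rot"]}

```bash
mkdir -p pics; python3 - <<'E'
from plant import r, viewer
import cv2, json, numpy as np
s=r.get_state(); print(s['time_s'],s['tcp_pos'],s['eef_rot'],s['gripper_width'],r.tips_ahead)
for n in ('top','side'):
    c=viewer.capture(n); cv2.imwrite(f'pics/{n}0.png',c['img'][:,:,::-1])
    np.savez(f'{n}.npz',K=c['camera_matrix'],R=c['R'],t=c['t']); print(n,c['camera_matrix'],c['R'],c['t'])
E
```

```text
0.0 [0.26875251 0.61867681 0.24464909] [ 1.79906526e+02 -7.86047605e-03 -2.34828995e+01] 0.0877952974135835 0.019
top [[537.61645363   0.         283.67595406]
 [  0.         537.61645363 208.04007353]
 [  0.           0.           1.        ]] [[ 0.01239526 -0.99985603  0.0115882 ]
 [-0.98723354 -0.01407758 -0.1586561 ]
 [ 0.15879639 -0.00947368 -0.9872659 ]] [-0.02579989  0.53623439  1.45031532]
side [[482.40740636   0.         269.96137813]
 [  0.         482.40740636 217.43116438]
 [  0.           0.           1.        ]] [[ 0.95581337 -0.29391011  0.0061362 ]
 [-0.21020487 -0.6978931  -0.68465987]
 [ 0.20551088  0.6531172  -0.72883689]] [-0.51462303  0.15098167  1.18862736]
```

View pics/top0.png

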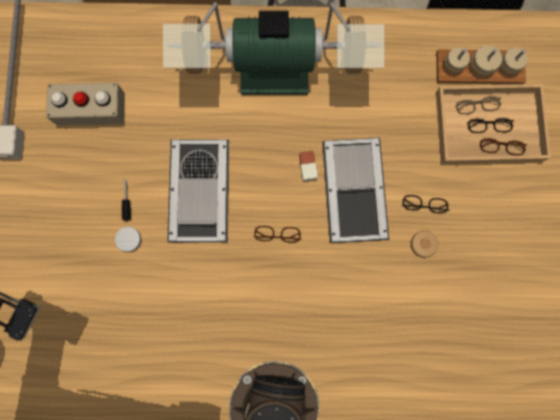

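View pics/side0.png

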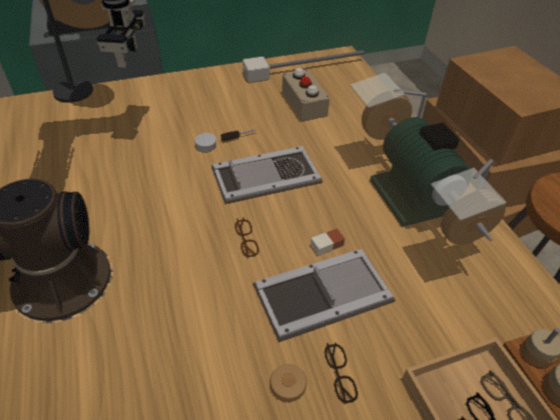

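The top view shows port_a (shut) on the right at about (355,190) and port_b (open) on the left at about (198,190). Next I'll enlarge both.

```bash
python3 - <<'E'
import cv2, numpy as np
i=cv2.imread('pics/top0.png')
a=cv2.resize(i[130:250,160:240],None,fx=5,fy=5,interpolation=cv2.INTER_CUBIC)
b=cv2.resize(i[130:250,315:395],None,fx=5,fy=5,interpolation=cv2.INTER_CUBIC)
cv2.imwrite('pics/crop.png',np.hstack([a,b]))
E
```

```text
(no output)
```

View pics/crop.png

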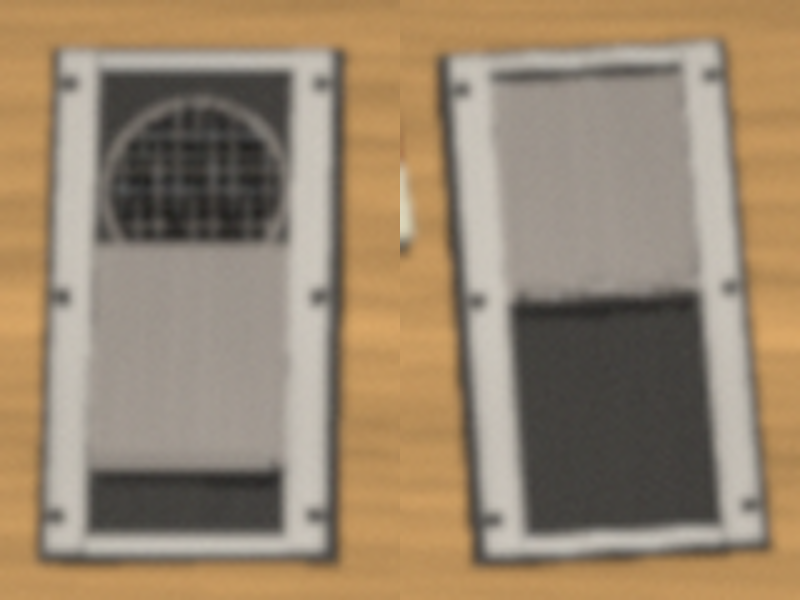

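The crop shows the plate corners. Port_b: (56,48),(343,48),(336,562),(40,562). Port_a: (440,55),(722,40),(769,548),(479,565). Lip front edges are at v≈470 for b and v≈298 for a. I'll fit both poses.

```bash
cat >h.py <<'E'
import numpy as np
from scipy.optimize import least_squares
def proj(c,X): p=(np.asarray(X)@c['R'].T+c['t'])@c['K'].T; return p[:,:2]/p[:,2:]
def unproj(c,uv,z):
    d=c['R'].T@np.linalg.solve(c['K'],[*uv,1]); o=-c['R'].T@c['t']; return o+d*(z-o[2])/d[2]
def pw(p,L):
    c,s=np.cos(p[2]),np.sin(p[2]); L=np.asarray(L,float)
    return np.c_[p[0]+c*L[:,0]-s*L[:,1],p[1]+s*L[:,0]+c*L[:,1],L[:,2]]
E
python3 - <<'E'
from h import *
c=np.load('top.npz'); sd=np.load('side.npz')
L=[[.085,.085,.006],[.085,-.085,.006],[-.215,-.085,.006],[-.215,.085,.006]]
print(-c['R'].T@c['t'])
D={'b':([(56,48),(343,48),(336,562),(40,562)],160,(185,470)),'a':([(40,55),(322,40),(369,548),(79,565)],315,(205,298))}
for k,(uv,ox,l) in D.items():
    f=lambda q:(np.array(q)+.5)/5-.5+[ox,130]
    s=least_squares(lambda p:(proj(c,pw(p,L))-f(uv)).ravel(),[.6,0,0])
    print(k,s.x[:2],np.degrees(s.x[2]),np.abs(s.fun).max())
    for z in(.012,.044):
        X=unproj(c,f(l),z); d=X[:2]-s.x[:2]; print(' lip x local',d@[np.cos(s.x[2]),np.sin(s.x[2])])
    print(' side px',proj(sd,pw(s.x,L)).round(0).tolist())
E
```

```text
[ 0.29940353 -0.00450747  1.51722269]
b [0.65680566 0.22633859] 0.8764830427976567 0.6883406440752253
 lip x local -0.16318075292933354
 lip x local -0.1673839485400096
 side px [[302.0, 146.0], [322.0, 181.0], [223.0, 202.0], [210.0, 165.0]]
a [ 0.66496222 -0.21828763] 4.221796415335172 0.9530410386688004
 lip x local -0.0662400976389338
 lip x local -0.07224773877580977
 side px [[360.0, 248.0], [394.0, 300.0], [277.0, 341.0], [251.0, 282.0]]
```

>>> arm_command(travel=[[0.06,-0.12,0],[0.12,-0.24,0],[0.18,-0.36,0],[0.23,-0.48,0],[0.28,-0.6,0],[0.32,-0.72,0],[0.36,-0.8,0],[0.38,-0.84,0],[0.38,-0.84,0],[0.38,-0.84,0]], delta_rot=[[0,0,0.05],[0,0,0.1],[0,0,0.15],[0,0,0.2],[0,0,0.25],[0,0,0.308],[0,0,0.308],[0,0,0.308],[0,0,0.308],[0,0,0.308]], grip=0, newtons=10)

```text
time_s: 1.35
tcp_pos: [0.4588, 0.1992, 0.2454]
eef_rot: [180.0, 0.0, 4.2]
contact_force: [0.4, 1.2, 0.1]
gripper_width: 0.0009
gripper_force: 0.0
```

>>> arm_command(travel=[[0.06,-0.12,0],[0.12,-0.24,0],[0.18,-0.36,0],[0.23,-0.48,0],[0.28,-0.6,0],[0.33,-0.72,0],[0.37,-0.83,0],[0.37,-0.83,0],[0.37,-0.83,0],[0.37,-0.83,0]], delta_rot=[[0,0,0],[0,0,0],[0,0,0],[0,0,0],[0,0,0],[0,0,0],[0,0,0],[0,0,0],[0,0,0],[0,0,0]])

```text
time_s: 2.6
tcp_pos: [0.644, -0.2143, 0.2455]
eef_rot: [-180.0, 0.0, 4.3]
contact_force: [-0.9, 0.6, -0.1]
gripper_width: 0.0005
gripper_force: 0.0
```

```bash
cat >look.py <<'E'
import sys,cv2
from h import *
from plant import r,viewer
from scipy.spatial.transform import Rotation as Ro
def wrist(tag):
    s=r.get_state(); c=viewer.capture('wrist')
    T=np.eye(4); T[:3,:3]=Ro.from_euler('xyz',s['eef_rot'],degrees=True).as_matrix(); T[:3,3]=s['tcp_pos']
    M=np.linalg.inv(T@c['mount']); cv2.imwrite(f'pics/{tag}.png',c['img'][:,:,::-1])
    np.savez(tag+'.npz',K=c['camera_matrix'],R=M[:3,:3],t=M[:3,3])
    print(s['time_s'],s['tcp_pos'],s['eef_rot'],s['joints'],s['contact_force'])
if __name__=='__main__': wrist(sys.argv[1])
E
python3 look.py w1
```

```text
2.6 [ 0.6439514  -0.21431461  0.24549957] [-1.79982770e+02  1.16966519e-02  4.32314824e+00] [-2.00085605e+00  2.09041877e+01  1.21327048e+00 -1.68188659e-02
 -7.03226069e+01  9.63296677e+01] [-0.86104067  0.63383662 -0.14136044]
```

View pics/w1.png

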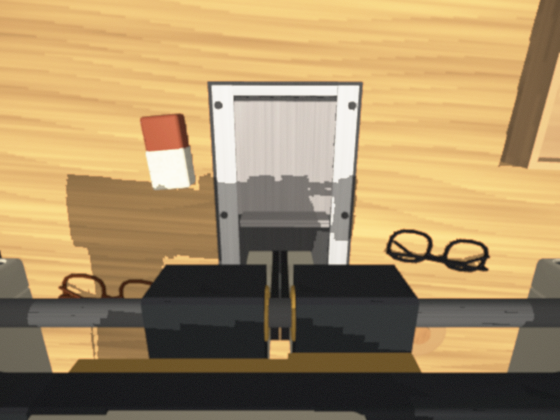

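The wrist view shows port_a's far plate corners at about (210,83) and (362,83), and the lip's top edges at about (240-330, 213-222). I'll compare these with the fit.

```bash
python3 - <<'E'
from h import *
c=np.load('w1.npz'); a=[.66496,-.21829,np.radians(4.222)]
print(proj(c,pw(a,[[.085,.085,.006],[.085,-.085,.006],[-.061,.05,.044],[-.061,-.05,.044],[-.069,.05,.044],[-.069,-.05,.044]])).round(1))
s=np.array([.64395,-.21431,.2265]); print(proj(c,[s]))
for uv in((210,83),(362,83)): 
  X=unproj(c,uv,.006); print(X)
for uv in((241,213),(330,213),(240,223),(330,227)): print(unproj(c,uv,.044))
E
```

```text
[[207.4  82.2]
 [363.1  82.2]
 [240.4 219.8]
 [329.7 219.8]
 [240.7 226.5]
 [329.4 226.5]]
[[280.51702187 264.52384548]]
[ 0.74284312 -0.13008447  0.006     ]
[ 0.75508162 -0.29573804  0.006     ]
[ 0.60852355 -0.17328431  0.044     ]
[ 0.61584857 -0.2719802   0.044     ]
[ 0.59657479 -0.17260579  0.044     ]
[ 0.59927767 -0.27400763  0.044     ]
```

>>> arm_command(travel=[[0.002,-0.011,-0.08],[0.002,-0.011,-0.16],[0.002,-0.011,-0.24],[0.002,-0.011,-0.32],[0.002,-0.011,-0.37],[0.002,-0.011,-0.395],[0.002,-0.011,-0.408],[0.002,-0.011,-0.408]], delta_rot=[[0,0,0],[0,0,0],[0,0,0],[0,0,0],[0,0,0],[0,0,0],[0,0,0],[0,0,0]])

```text
time_s: 3.65
tcp_pos: [0.6454, -0.2211, 0.0422]
eef_rot: [180.0, -0.0, 4.3]
contact_force: [-0.1, -0.2, 0.7]
gripper_width: 0.0006
gripper_force: 0.0
```

>>> arm_command(travel=[[-0.03,-0.002,0],[-0.06,-0.004,0],[-0.08,-0.006,0],[-0.1,-0.007,0],[-0.12,-0.009,0],[-0.14,-0.01,0],[-0.16,-0.012,0],[-0.18,-0.013,0],[-0.2,-0.015,0],[-0.22,-0.016,0],[-0.24,-0.018,0],[-0.26,-0.019,0],[-0.28,-0.02,0],[-0.28,-0.02,0]], delta_rot=[[0,0,0],[0,0,0],[0,0,0],[0,0,0],[0,0,0],[0,0,0],[0,0,0],[0,0,0],[0,0,0],[0,0,0],[0,0,0],[0,0,0],[0,0,0],[0,0,0]])

```text
time_s: 5.4
tcp_pos: [0.5028, -0.2312, 0.0411]
eef_rot: [-179.9, 0.2, 4.2]
contact_force: [0.1, -0.1, 0.4]
gripper_width: 0.0003
gripper_force: 0.0
```

```bash
python3 look.py w2; python3 - <<'E'
from plant import viewer
import cv2
i=viewer.capture('side')['img'][:,:,::-1]; cv2.imwrite('pics/s2.png',cv2.resize(i[220:360,220:420],None,fx=4,fy=4,interpolation=cv2.INTER_CUBIC))
E
```

```text
5.4 [ 0.5028079  -0.2312409   0.04112778] [-1.79948673e+02  1.53636736e-01  4.19477337e+00] [-4.43950635e+00  2.18880890e+01 -2.84273147e+01 -4.32028160e-02
 -3.98442053e+01  9.86674201e+01] [ 0.13718777 -0.0679127   0.36948449]
```

View pics/s2.png

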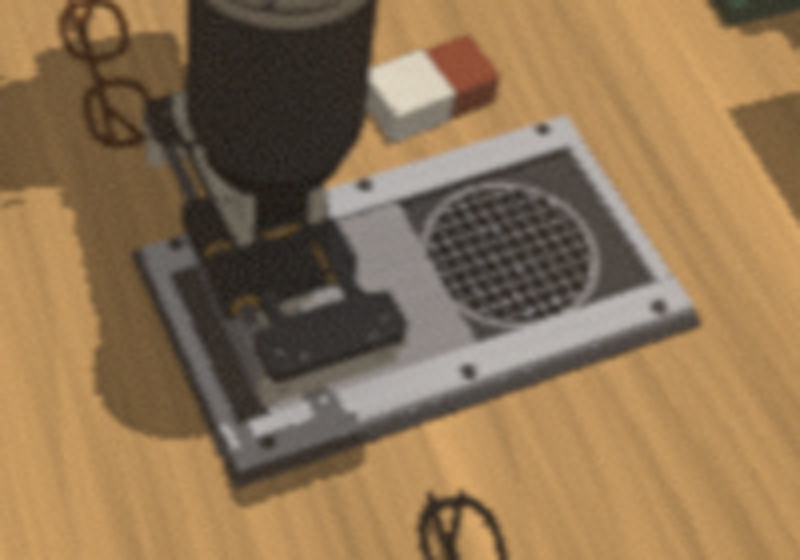

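The side view shows port_a's shutter nearly at its front stop with the mouth clear. I'll finish the push slowly.

>>> arm_command(travel=[[-0.006,0,0],[-0.01,-0.001,0],[-0.014,-0.001,0],[-0.018,-0.001,0],[-0.018,-0.001,0]], delta_rot=[[0,0,0],[0,0,0],[0,0,0],[0,0,0],[0,0,0]])

```text
time_s: 6.12
tcp_pos: [0.497, -0.2319, 0.0418]
eef_rot: [180.0, -0.1, 4.3]
contact_force: [5.3, -0.0, -3.6]
gripper_width: 0.0001
gripper_force: 2.7
```

>>> arm_command(travel=[[-0.004,0,0],[-0.008,-0.001,0],[-0.012,-0.001,0],[-0.012,-0.001,0]], delta_rot=[[0,0,0],[0,0,0],[0,0,0],[0,0,0]])

```text
time_s: 6.62
tcp_pos: [0.4968, -0.2321, 0.0427]
eef_rot: [179.9, -0.7, 4.3]
contact_force: [18.8, 2.4, -13.9]
gripper_width: 0.0007
gripper_force: 9.7
```

>>> arm_command(travel=[[0.02,0,0],[0.06,0.003,0],[0.06,0.003,0],[0.06,0.003,0.1],[0.06,0.003,0.2],[0.06,0.003,0.3],[0.06,0.003,0.32],[0.06,0.003,0.32]], delta_rot=[[0,0,0],[0,0,0],[0,0,0],[0,0,0],[0,0,0],[0,0,0],[0,0,0],[0,0,0]])

```text
time_s: 7.62
tcp_pos: [0.5191, -0.2309, 0.2017]
eef_rot: [-180.0, -0.0, 4.2]
contact_force: [-0.7, 0.1, 0.0]
gripper_width: 0.0003
gripper_force: 0.0
```

>>> arm_command(travel=[[-0.02,0.12,0],[-0.04,0.24,0],[-0.06,0.36,0],[-0.08,0.48,0],[-0.1,0.6,0],[-0.12,0.72,0],[-0.134,0.84,0],[-0.134,0.91,0],[-0.134,0.91,0],[-0.134,0.91,0]], delta_rot=[[0,0,-0.01],[0,0,-0.02],[0,0,-0.037],[0,0,-0.037],[0,0,-0.037],[0,0,-0.037],[0,0,-0.037],[0,0,-0.037],[0,0,-0.037],[0,0,-0.037]])

```text
time_s: 8.88
tcp_pos: [0.452, 0.2231, 0.1999]
eef_rot: [179.9, 0.2, 0.9]
contact_force: [0.0, 0.4, 0.2]
gripper_width: 0.0005
gripper_force: 0.0
```

```bash
python3 look.py w3; python3 - <<'E'
from plant import viewer
import cv2
i=viewer.capture('top')['img'][:,:,::-1]; cv2.imwrite('pics/t3.png',cv2.resize(i[125:255,100:400],None,fx=2.6,fy=2.6,interpolation=cv2.INTER_CUBIC))
E
```

```text
8.875 [0.45199916 0.22309844 0.19987305] [1.79860234e+02 1.52658674e-01 9.19951302e-01] [ 4.86208838e+01  6.61733622e+00 -2.41876080e+01 -2.18994683e-02
 -5.94011735e+01  4.23104350e+01] [0.00741987 0.42992601 0.22167367]
```

View pics/t3.png

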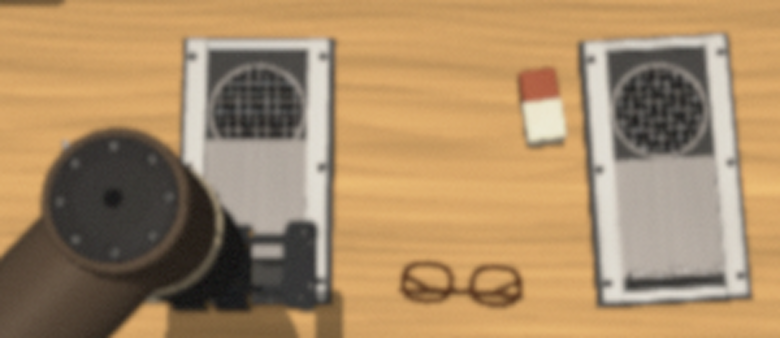

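View pics/w3.png

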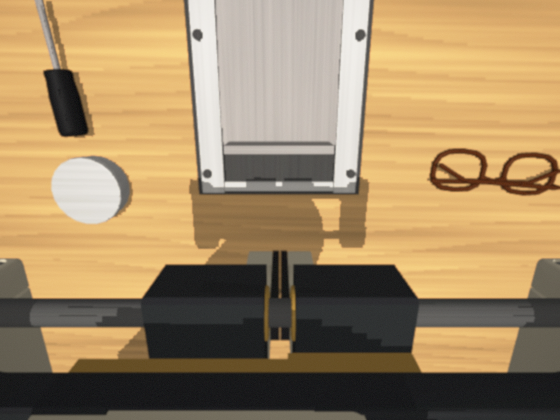

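Port_a's mouth is fully clear in the top view. The wrist view shows port_b's lip at (225-335, 143-153), ahead of the fingertips. I'll go down in front of it.

>>> arm_command(travel=[[0,0,-0.08],[0,0,-0.16],[0,0,-0.24],[0,0,-0.29],[0,0,-0.31],[0,0,-0.316],[0,0,-0.316]], delta_rot=[[0,0,0],[0,0,0],[0,0,0],[0,0,0],[0,0,0],[0,0,0],[0,0,0]])

```text
time_s: 9.85
tcp_pos: [0.4534, 0.2243, 0.0443]
eef_rot: [-180.0, -0.1, 0.9]
contact_force: [0.3, 0.7, 0.5]
gripper_width: 0.0006
gripper_force: 0.0
```

>>> arm_command(travel=[[0.02,0,0],[0.04,0,-0.002],[0.06,0.001,-0.004],[0.08,0.001,-0.004],[0.1,0.002,-0.004],[0.12,0.002,-0.004],[0.14,0.002,-0.004],[0.16,0.002,-0.004],[0.18,0.003,-0.004],[0.2,0.003,-0.004],[0.22,0.003,-0.004],[0.235,0.004,-0.004],[0.24,0.004,-0.004],[0.24,0.004,-0.004]], delta_rot=[[0,0,0],[0,0,0],[0,0,0],[0,0,0],[0,0,0],[0,0,0],[0,0,0],[0,0,0],[0,0,0],[0,0,0],[0,0,0],[0,0,0],[0,0,0],[0,0,0]])

```text
time_s: 11.6
tcp_pos: [0.5735, 0.2262, 0.0417]
eef_rot: [-180.0, -0.1, 0.9]
contact_force: [-0.7, -0.2, -0.9]
gripper_width: 0.0002
gripper_force: 0.3
```

>>> arm_command(travel=[[0.004,0,0],[0.008,0,0],[0.012,0,0],[0.014,0,0],[0.014,0,0]], delta_rot=[[0,0,0],[0,0,0],[0,0,0],[0,0,0],[0,0,0]])

```text
time_s: 12.22
tcp_pos: [0.5784, 0.2262, 0.0417]
eef_rot: [180.0, 0.1, 0.9]
contact_force: [-10.8, 2.9, 5.8]
gripper_width: 0.0008
gripper_force: 5.4
```

>>> arm_command(travel=[[0.004,0,0],[0.008,0,0],[0.008,0,0]], delta_rot=[[0,0,0],[0,0,0],[0,0,0]])

```text
time_s: 12.6
tcp_pos: [0.5786, 0.2259, 0.0414]
eef_rot: [179.9, 0.5, 0.9]
contact_force: [-27.0, 7.4, 16.5]
gripper_width: 0.0005
gripper_force: 13.7
```

>>> arm_command(travel=[[-0.02,0,0],[-0.06,0,0],[-0.08,0,0],[-0.08,0,0.1],[-0.08,0,0.2],[-0.08,0,0.3],[-0.16,0.08,0.4],[-0.2,0.2,0.4],[-0.25,0.32,0.4],[-0.3,0.44,0.4],[-0.36,0.54,0.4],[-0.36,0.54,0.4],[-0.36,0.54,0.4]], delta_rot=[[0,0,0],[0,0,0],[0,0,0],[0,0,0],[0,0,0],[0,0,0],[0,0,0],[0,0,0],[0,0,0],[0,0,0],[0,0,0],[0,0,0],[0,0,0]])

```text
time_s: 14.22
tcp_pos: [0.4037, 0.4967, 0.2413]
eef_rot: [180.0, -0.0, 1.0]
contact_force: [-0.6, -0.5, 0.0]
gripper_width: 0.0009
gripper_force: 0.0
```

```bash
python3 - <<'E'
from plant import viewer
import cv2
i=viewer.capture('top')['img'][:,:,::-1]; cv2.imwrite('pics/t4.png',cv2.resize(i[125:265,100:460],None,fx=2.2,fy=2.2,interpolation=cv2.INTER_CUBIC))
E
```

```text
(no output)
```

View pics/t4.png

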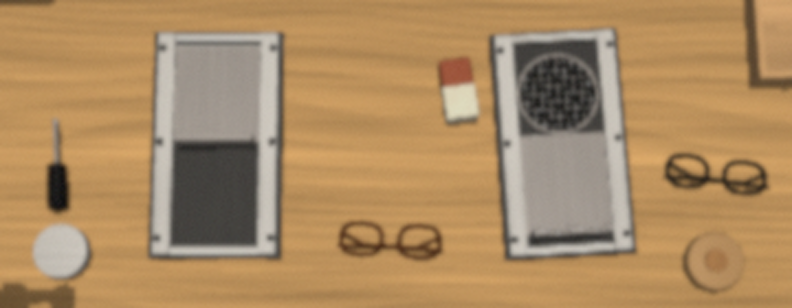

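The top view shows port_b's mouth fully covered (plate at 175-260, 43-142) and port_a's mouth fully clear at (558,92). The loose items are where they were, and the arm is clear of everything.

```bash
python3 -c "
from plant import close_job
print(close_job())"
```

```text
the job is handed in; nothing more can be done
None
```

I opened port_a's shutter to its front stop first, then pushed port_b's fully shut. Nothing else on the bench was moved, and I handed the job in at about 14 s with the arm clear; no verdict came back.

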